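# Set the stock tags to match the parts bins

### The arm

A 7-joint arm with a two-finger parallel gripper is mounted at the origin on the work surface. World frame = base frame: x ahead of the robot, y to its left, z up, the work surface at z = 0. Lengths are in m, angles in rad, forces in N, time in s.
With the tool pointing down it reaches from about 0.4 to 0.85 m from the base axis. Payload 10.4 kg.
Tool frame: the origin (TCP) lies midway between the tips of the shut fingers; the grasp point (between the pads) lies 19 mm behind it; z points along the fingers, x is the direction in which the jaws open and shut, and the axes are right-handed (so a half turn about z gives the same grasp; the last joint's range is limited). The gripper opens to 85 mm and grips with 20 to 120 N. Pads are 22 mm wide; open, the fingers measure 114 mm over their backs; the gripper's body (76 mm by 85 mm) begins 54 mm behind the grasp point. The pads swing forward as they close: fully open they stand 13 mm farther back than shut.
Start: joints at [-1.141, 0.332, -0.065, 1.46, 0.022, 1.35, -0.088], TCP at [0.273, 0.562, 0.231] pointing down, gripper open.
Joint ranges: [-2.6, 2.6], [-0.5, 2.12], [-1.47, 1.34], [0.16, 2.42], [-1.27, 4.41], [0.06, 2.06], [-2.6, 2.6]. Speed limits (rad/s): [2.22, 2.22, 2.79, 2.79, 3.14, 3.14, 3.14].

### API

Orientations are given as a unit quaternion [x, y, z, w].
In Python, from workcell import manip, cams gives the robot as it stands.
- The arm moves only by the tool move_arm, never from a script. Its argument "moves" is a list of rows, each a list of 7 numbers: the turn, a rotation vector about the tool's x, y, z in degrees, then the shift along the tool's x, y, z in m, then the finger opening in m, from 0 to 0.0854. A call has 1 to 10 rows; each row is the pose to reach, as a shift and turn from the pose commanded when the call began, along the tool's axes at that moment; what a row does not reach only later rows make up. A row lasts 1/10 s, in which the tool goes at most 50 mm and 8.59 degrees, less where a joint would pass 70% of its speed; a pose out of reach is approached as far as the arm can. A call with a gripper value outside its range is refused whole. The fingers move at their own pace and stop on an object; "grip_force" is the grip in N (left out, the last holds). Time passes only in rows, so rows that repeat a pose let the fingers close. It gives the time, the measured TCP pose, the force and the opening at its end, in the units of the state.
- manip.get_obs(): the state, without advancing time (a new reading comes with each control period).
- cams.camera(name): name is "side" or "top" or "wrist"; returns the picture (420x560x3 uint8, red, green, blue); there is no depth.
- cams.camera_params(name): a dict with "fx", "fy", "cx", "cy" (pixels), "xyz" and "rotation" of the camera in the world. Camera axes: x right, y up, looking along -z (the intrinsics and any distortion apply to the point x, -y, -z); pixel columns grow to the right and rows downward; lengths in m; the calibration is good to about 2 mm. A picture is of the moment at which its call begins: read the wrist's pose just before it. camera_params takes no time and is no camera call; for the wrist camera it gives the pose at the moment of the call.
- manip.hand_in(): hands the job in, once; it reports no verdict.
The state is a dict: "clock": time; "joint_pos": joint angles; "joint_velocities": joint speeds; "tau": joint torques, N m; "position": TCP position; "ee_rot": TCP orientation; "ft_force": force on the tool from outside, world axes, zero at the start; "torque": the same for the moment, N m; "grip_width": opening from 0.0 (shut) to 1.0 (fully open).
Only numpy, scipy, OpenCV 4.12 (cv2) and the standard library are available. Lean on these libraries where they do the work, as an engineer would, in place of code of your own. Each camera call takes 0.05 s, during which the arm holds its last target. There are 200 camera calls.

### The job

Turn over the hinged stock tags in front of the parts bins that are wrong, so that the tag of every full bin leans back towards its bin with its round dot face up, and the tag of every run-down bin leans forward, away from its bin, with its bar face up. Push each tag over gently with a fingertip, without squeezing it or pressing hard, and do not turn over a tag that is already right. Leave the loose tools and supplies where they are.

Things in the scene. Friction and masses are not known exactly. Their poses are not given: they have to be found in the camera images.
- board: flat plywood board lying on the bench, 310 (x) x 560 (y) x 15 thick, origin at the middle of its underside. It carries one row of five bins (along its +x half) and, in front of each bin, one hinged tag. Its own x axis points from the tags to the bins, square to the row; its y axis runs along the row. Stations are 108 apart. Board, bins and tag brackets are screwed down and do not move.
- bin_standoffs_front (a point): FULL: heaped to the rim with brass standoffs. This point is the middle of the bottom edge of the bin's front (on the board's top, 15 above the bench). Grey open bin, 137 deep (x) x 102 wide (y) x 76 tall, cut down to 36 tall at its front. The tag of this bin is the one straight in front of it, its hinge 103 away along the board's -x.
- bin_capacitors_front (a point): FULL: heaped to the rim with black capacitors. This point is the middle of the bottom edge of the bin's front (on the board's top, 15 above the bench). Grey open bin, 137 deep (x) x 102 wide (y) x 76 tall, cut down to 36 tall at its front. The tag of this bin is the one straight in front of it, its hinge 103 away along the board's -x.
- bin_connectors_front (a point): FULL: heaped to the rim with white connectors. This point is the middle of the bottom edge of the bin's front (on the board's top, 15 above the bench). Grey open bin, 137 deep (x) x 102 wide (y) x 76 tall, cut down to 36 tall at its front. The tag of this bin is the one straight in front of it, its hinge 103 away along the board's -x.
- bin_screws_front (a point): NOT full: run down, only a few steel screws left on its bare floor. This point is the middle of the bottom edge of the bin's front (on the board's top, 15 above the bench). Grey open bin, 137 deep (x) x 102 wide (y) x 76 tall, cut down to 36 tall at its front. The tag of this bin is the one straight in front of it, its hinge 103 away along the board's -x.
- bin_fuses_front (a point): NOT full: run down, only a few glass fuses left on its bare floor. This point is the middle of the bottom edge of the bin's front (on the board's top, 15 above the bench). Grey open bin, 137 deep (x) x 102 wide (y) x 76 tall, cut down to 36 tall at its front. The tag of this bin is the one straight in front of it, its hinge 103 away along the board's -x.
- hinge_a (a point): middle of the hinge pin of tag a, 16 above the board's top (31 above the bench); axes as the board's. The pin runs along y between two bracket cheeks 28 tall, 66 apart over all; rubber stop bars on both sides reach 27 above the board's top, within 14 of the pin. The tag is an aluminium plate, about 25 g, 50 wide, 60 from pin to free edge, 2.5 thick.
- tag_a (a joint): lean of tag a from upright, rad: +0.61 = towards its bin, round black dot face up (in stock); -0.61 = away from its bin, straight black bar face up (reorder). At rest its free edge is 34 to that side of the pin and 65 above the board's top (76 when upright). Pushed level just below the edge (about 1 N) it swings up and, past upright, drops over by itself.
- hinge_b (a point): middle of the hinge pin of tag b, 16 above the board's top (31 above the bench); axes as the board's. The pin runs along y between two bracket cheeks 28 tall, 66 apart over all; rubber stop bars on both sides reach 27 above the board's top, within 14 of the pin. The tag is an aluminium plate, about 25 g, 50 wide, 60 from pin to free edge, 2.5 thick.
- tag_b (a joint): lean of tag b from upright, rad: +0.61 = towards its bin, round black dot face up (in stock); -0.61 = away from its bin, straight black bar face up (reorder). At rest its free edge is 34 to that side of the pin and 65 above the board's top (76 when upright). Pushed level just below the edge (about 1 N) it swings up and, past upright, drops over by itself.
- hinge_c (a point): middle of the hinge pin of tag c, 16 above the board's top (31 above the bench); axes as the board's. The pin runs along y between two bracket cheeks 28 tall, 66 apart over all; rubber stop bars on both sides reach 27 above the board's top, within 14 of the pin. The tag is an aluminium plate, about 25 g, 50 wide, 60 from pin to free edge, 2.5 thick.
- tag_c (a joint): lean of tag c from upright, rad: +0.61 = towards its bin, round black dot face up (in stock); -0.61 = away from its bin, straight black bar face up (reorder). At rest its free edge is 34 to that side of the pin and 65 above the board's top (76 when upright). Pushed level just below the edge (about 1 N) it swings up and, past upright, drops over by itself.
- hinge_d (a point): middle of the hinge pin of tag d, 16 above the board's top (31 above the bench); axes as the board's. The pin runs along y between two bracket cheeks 28 tall, 66 apart over all; rubber stop bars on both sides reach 27 above the board's top, within 14 of the pin. The tag is an aluminium plate, about 25 g, 50 wide, 60 from pin to free edge, 2.5 thick.
- tag_d (a joint): lean of tag d from upright, rad: +0.61 = towards its bin, round black dot face up (in stock); -0.61 = away from its bin, straight black bar face up (reorder). At rest its free edge is 34 to that side of the pin and 65 above the board's top (76 when upright). Pushed level just below the edge (about 1 N) it swings up and, past upright, drops over by itself.
- hinge_e (a point): middle of the hinge pin of tag e, 16 above the board's top (31 above the bench); axes as the board's. The pin runs along y between two bracket cheeks 28 tall, 66 apart over all; rubber stop bars on both sides reach 27 above the board's top, within 14 of the pin. The tag is an aluminium plate, about 25 g, 50 wide, 60 from pin to free edge, 2.5 thick.
- tag_e (a joint): lean of tag e from upright, rad: +0.61 = towards its bin, round black dot face up (in stock); -0.61 = away from its bin, straight black bar face up (reorder). At rest its free edge is 34 to that side of the pin and 65 above the board's top (76 when upright). Pushed level just below the edge (about 1 N) it swings up and, past upright, drops over by itself.
- solder_spool: upright grey spool of solder wire, 40 dia x 42 tall, standing on the board between tags and bins; loose, not part of the job, leave it be. Origin at its underside's middle.
- flux_tin: small squat amber jar with metal cap, 36 dia x 26 tall, standing on the board between tags and bins; loose, not part of the job, leave it be. Origin at its underside's middle.
- screwdriver: screwdriver with red handle lying on the bench along the board's front edge, about 190 long; loose, not part of the job, leave it be.
- tweezers: steel tweezers lying flat on the bench along the board's front edge, 125 long; loose, not part of the job, leave it be.
- cutters: side cutters with green handles lying on the bench, 150 long; loose, not part of the job, leave it be.
- spray_bottle: white plastic bottle, 56 dia x 130 tall, standing on the bench; loose, not part of the job, leave it be. Origin at its underside's middle.
- multimeter: orange hand multimeter lying face up on the bench, 175 x 82 x 46 high; loose, not part of the job, leave it be. Origin at its underside's middle.

How it is judged:
At the end, for the whole second after the job is handed in: Every tag in front of a full bin rests leaning towards its bin (joint above 0.5 rad, dot up); every tag in front of a run-down bin rests leaning away from it (joint below -0.5 rad, bar up) ((((horizontal distance between hinge_a and bin_standoffs_front below 0.126 m or horizontal distance between hinge_a and bin_capacitors_front below 0.126 m or horizontal distance between hinge_a and bin_connectors_front below 0.126 m) and value of joint tag_a above 0.5 rad) or (not (horizontal distance between hinge_a and bin_standoffs_front below 0.126 m or horizontal distance between hinge_a and bin_capacitors_front below 0.126 m or horizontal distance between hinge_a and bin_connectors_front below 0.126 m) and value of joint tag_a below -0.5 rad)) and (((horizontal distance between hinge_b and bin_standoffs_front below 0.126 m or horizontal distance between hinge_b and bin_capacitors_front below 0.126 m or horizontal distance between hinge_b and bin_connectors_front below 0.126 m) and value of joint tag_b above 0.5 rad) or (not (horizontal distance between hinge_b and bin_standoffs_front below 0.126 m or horizontal distance between hinge_b and bin_capacitors_front below 0.126 m or horizontal distance between hinge_b and bin_connectors_front below 0.126 m) and value of joint tag_b below -0.5 rad)) and (((horizontal distance between hinge_c and bin_standoffs_front below 0.126 m or horizontal distance between hinge_c and bin_capacitors_front below 0.126 m or horizontal distance between hinge_c and bin_connectors_front below 0.126 m) and value of joint tag_c above 0.5 rad) or (not (horizontal distance between hinge_c and bin_standoffs_front below 0.126 m or horizontal distance between hinge_c and bin_capacitors_front below 0.126 m or horizontal distance between hinge_c and bin_connectors_front below 0.126 m) and value of joint tag_c below -0.5 rad)) and (((horizontal distance between hinge_d and bin_standoffs_front below 0.126 m or horizontal distance between hinge_d and bin_capacitors_front below 0.126 m or horizontal distance between hinge_d and bin_connectors_front below 0.126 m) and value of joint tag_d above 0.5 rad) or (not (horizontal distance between hinge_d and bin_standoffs_front below 0.126 m or horizontal distance between hinge_d and bin_capacitors_front below 0.126 m or horizontal distance between hinge_d and bin_connectors_front below 0.126 m) and value of joint tag_d below -0.5 rad)) and (((horizontal distance between hinge_e and bin_standoffs_front below 0.126 m or horizontal distance between hinge_e and bin_capacitors_front below 0.126 m or horizontal distance between hinge_e and bin_connectors_front below 0.126 m) and value of joint tag_e above 0.5 rad) or (not (horizontal distance between hinge_e and bin_standoffs_front below 0.126 m or horizontal distance between hinge_e and bin_capacitors_front below 0.126 m or horizontal distance between hinge_e and bin_connectors_front below 0.126 m) and value of joint tag_e below -0.5 rad))); the robot touches nothing.
It fails at once if a tag that was already right is turned over (((horizontal distance between hinge_a and bin_standoffs_front below 0.126 m or horizontal distance between hinge_a and bin_capacitors_front below 0.126 m or horizontal distance between hinge_a and bin_connectors_front below 0.126 m) and value of joint tag_a below 0 rad) or (not (horizontal distance between hinge_b and bin_standoffs_front below 0.126 m or horizontal distance between hinge_b and bin_capacitors_front below 0.126 m or horizontal distance between hinge_b and bin_connectors_front below 0.126 m) and value of joint tag_b above 0 rad) or (not (horizontal distance between hinge_c and bin_standoffs_front below 0.126 m or horizontal distance between hinge_c and bin_capacitors_front below 0.126 m or horizontal distance between hinge_c and bin_connectors_front below 0.126 m) and value of joint tag_c above 0 rad) or (not (horizontal distance between hinge_d and bin_standoffs_front below 0.126 m or horizontal distance between hinge_d and bin_capacitors_front below 0.126 m or horizontal distance between hinge_d and bin_connectors_front below 0.126 m) and value of joint tag_d above 0 rad) or (not (horizontal distance between hinge_e and bin_standoffs_front below 0.126 m or horizontal distance between hinge_e and bin_capacitors_front below 0.126 m or horizontal distance between hinge_e and bin_connectors_front below 0.126 m) and value of joint tag_e above 0 rad)).
It fails at once if a tag is squeezed or pressed hard (over 15 N from the fingers) (contact force between the fingers and tag_a above 15 N or contact force between the fingers and tag_b above 15 N or contact force between the fingers and tag_c above 15 N or contact force between the fingers and tag_d above 15 N or contact force between the fingers and tag_e above 15 N).
It fails at once if a loose thing on the bench is lifted, carried or pushed more than 20 mm (distance of any of solder_spool, flux_tin, screwdriver, tweezers, cutters, spray_bottle, multimeter from where it was at the start of the episode above 0.02 m).
It also fails if it takes over 48 s, if anything falls off the work surface, if the arm or the gripper's body presses on something with over 40 N, if the wrist force passes 120 N, or if a joint passes its speed limit or range.

## Working session

There is one attempt and no reset: what is moved stays moved. The work goes in short steps, Python scripts to look and compute and a tool call to move; the robot and the scene stay as the last step left them, time stands still between calls to the robot, and variables do not carry over. Pictures are saved under pics/ and viewed, about 8 in all and at most 12, crops included, and the job is handed in when it is done.

Besides the shell and the picture viewer there is one more tool, called after "Call:" by a JSON object that holds its "name" and its "arguments", one argument or row to a line. move_arm: Moves the arm, as the interface text tells. Its arguments: {"type":"object","properties":{"moves":{"type":"array","items":{"type":"array","items":{"type":"number"}}},"grip_force":{"type":"number"}},"required":["moves"]}

```bash
mkdir -p pics
python3 - <<'E'
from workcell import manip, cams
import cv2
for n in ("top","side"):
    im=cams.camera(n); cv2.imwrite(f"pics/{n}0.png",im[:,:,::-1]); print(n,cams.camera_params(n))
print(manip.get_obs())
E
```

```text
top {'fx': 445.5910721465185, 'fy': 445.5910721465185, 'cx': 273.54271492849887, 'cy': 207.2371594392695, 'xyz': array([ 0.33804038, -0.01119587,  1.48221493]), 'rotation': array([-0.04563707,  0.05066914,  0.71213743, -0.69872039])}
side {'fx': 419.6171612280233, 'fy': 419.6171612280233, 'cx': 275.95142406421036, 'cy': 204.99288074100275, 'xyz': array([ 0.50330774, -0.73237013,  0.84578259]), 'rotation': array([ 0.35509336, -0.01270498, -0.02507008,  0.93440825])}
{'clock': 0.1, 'joint_pos': array([-1.14058424,  0.33277311, -0.0647082 ,  1.46085115,  0.02161357,
        1.34991242, -0.08850126]), 'joint_velocities': array([ 0.00033059, -0.00143462, -0.00108339, -0.00251285,  0.0003178 ,
       -0.00069748,  0.00086473]), 'tau': array([ 1.25736711e-03, -6.26742411e+01,  4.93122381e-02, -3.92432463e+01,
        1.64679671e-02,  7.16557464e-03, -3.86676973e-06]), 'position': array([0.2732903 , 0.56170872, 0.23062068]), 'ee_rot': array([ 8.47782314e-01,  5.30344001e-01, -5.10185066e-04,  3.59324204e-04]), 'ft_force': array([-0.19072628,  0.21839714,  0.49633673]), 'torque': array([ 0.02679057, -0.01327947,  0.0354998 ]), 'grip_width': 1.0004283521652895}
```

View pics/top0.png

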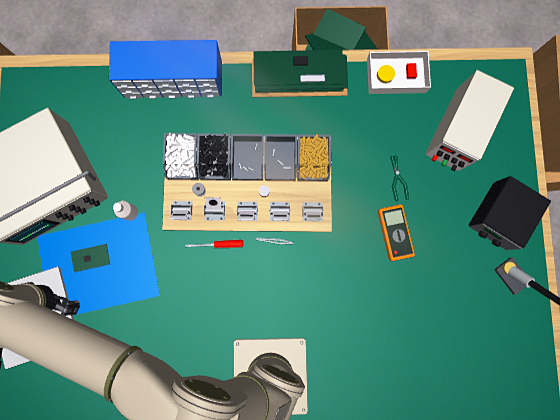

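View pics/side0.png

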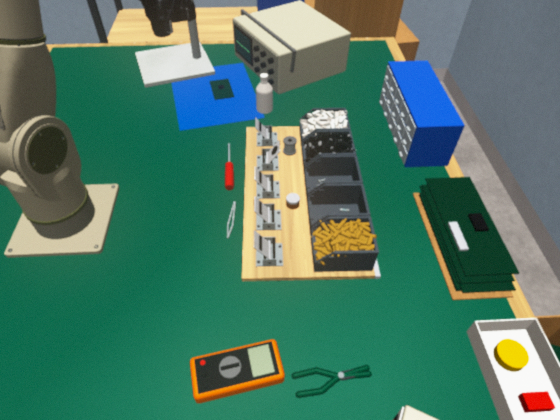

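Both views show five bins, in image-left order: connectors, capacitors, two empty ones and standoffs. The tags sit at about rows 203–215 in the top view. Next I'll zoom in on the tags and find the board corners.

```bash
cat > h.py <<'E'
import numpy as np, cv2
from scipy.spatial.transform import Rotation as R
from workcell import cams
def ray(P,uv,z):
    d=np.array([(uv[0]-P['cx'])/P['fx'],-(uv[1]-P['cy'])/P['fy'],-1]); d=R.from_quat(P['rotation']).apply(d)
    o=np.array(P['xyz']); return o+d*(z-o[2])/d[2]
def proj(P,X):
    c=R.from_quat(P['rotation']).inv().apply(np.array(X)-P['xyz']); return np.array([P['cx']+P['fx']*c[...,0]/-c[...,2],P['cy']-P['fy']*c[...,1]/-c[...,2]]).T
E
python3 - <<'E'
from h import *
t=cv2.imread('pics/top0.png'); s=cv2.imread('pics/side0.png')
a=cv2.resize(t[180:235,160:335],None,fx=4.5,fy=4.5,interpolation=cv2.INTER_CUBIC)
b=cv2.resize(cv2.rotate(s[115:275,240:305],cv2.ROTATE_90_COUNTERCLOCKWISE),None,fx=4.9,fy=4.9,interpolation=cv2.INTER_CUBIC)
w=788; a=cv2.resize(a,(w,248)); b=cv2.resize(b,(w,320)); cv2.imwrite('pics/z.png',np.vstack([a,b]))
hsv=cv2.cvtColor(t,cv2.COLOR_BGR2HSV); m=cv2.inRange(hsv,(8,40,120),(28,200,255)); m[:120]=0;m[245:]=0;m[:,:150]=0;m[:,345:]=0
m=cv2.morphologyEx(m,cv2.MORPH_CLOSE,np.ones((5,5),np.uint8))
c=max(cv2.findContours(m,0,2)[0],key=cv2.contourArea).reshape(-1,2)
P=cams.camera_params('top')
w=np.array([ray(P,p,0.015)[:2] for p in c])
lo=c[c[:,1]>225]; print(cv2.boxPoints(cv2.minAreaRect(w.astype(np.float32))), cv2.minAreaRect(w.astype(np.float32)))
f=w[(c[:,1]>222)&(c[:,0]>172)&(c[:,0]<322)]; print('front fit x=a*y+b',np.polyfit(f[:,1],f[:,0],1))
E
```

```text
[[ 0.45574462 -0.21381119]
 [ 0.7865186  -0.22317228]
 [ 0.80235386  0.3363653 ]
 [ 0.4715799   0.3457264 ]] ((0.6290492415428162, 0.06127706170082092), (0.559761643409729, 0.3309064507484436), 88.3789291381836)
front fit x=a*y+b [0.02838109 0.46343142]
```

View pics/z.png

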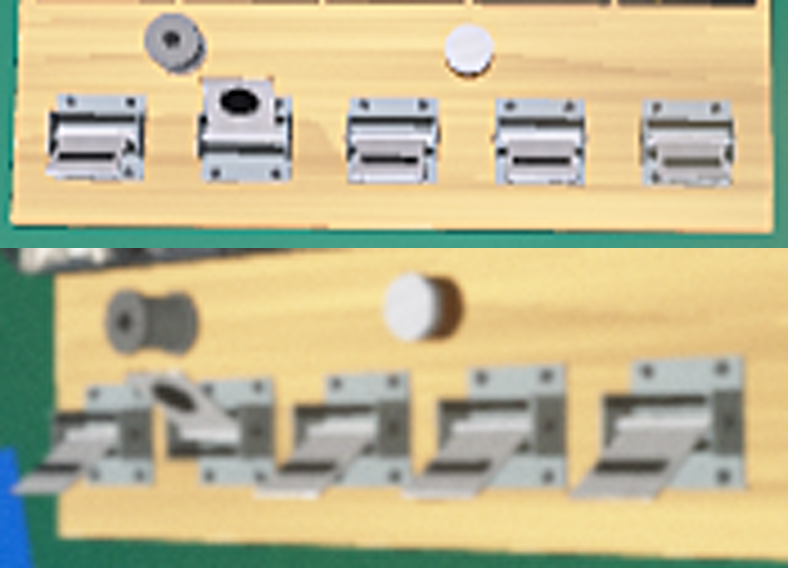

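In the zoomed view, from left to right, the tags show bar, **dot**, bar, bar, bar. The wrong ones are the leftmost (connectors, bracket at about px 181.5, 210.6) and the rightmost (standoffs, about px 312.6, 211.5). Both need pushing towards +x.

Run:
```python
from h import *
from workcell import manip
P=cams.camera_params('top'); s=cv2.imread('pics/side0.png'); S=cams.camera_params('side')
L=ray(P,(181.5,210.6),.02);Rr=ray(P,(312.6,211.5),.02); print(L,Rr,np.linalg.norm(L-Rr))
# board-model check
th=0.0284; bx=np.array([np.cos(th),-np.sin(th)]);by=np.array([np.sin(th),np.cos(th)])
for p in(L,Rr): print('from front edge',p[0]-(0.46343+.0284*p[1]))
print('bottle',ray(P,(123,212),.1))
print('side px of hinges',proj(S,np.array([L,Rr])))
o=manip.get_obs(); q=R.from_quat(o['ee_rot'])
# pose 1 for tags: 75mm before the hinge, z .231
for p in(L,Rr):
    t=np.r_[p[:2]-0.075*bx,.231]; print(t,q.inv().apply(t-o['position']))
```

```text
[0.53293094 0.28078064 0.02      ] [ 0.52183849 -0.1525519   0.02      ] 0.43347448644286096
from front edge 0.06152676896235443
from front edge 0.06274096874253676
bottle [0.52126442 0.44705914 0.1       ]
side px of hinges [[265.56433671 137.02466286]
 [268.08195969 253.10996676]]
[0.45796118 0.28291035 0.231     ] [-1.69916971e-01  2.88028141e-01 -1.47951954e-04]
[ 0.44686874 -0.15042219  0.231     ] [-5.64436136e-01  4.67623533e-01  3.55923651e-04]
```

Call:
{"name": "move_arm", "arguments": {
  "moves": [
    [0,0,-24.4,-0.17,0.288,0,0],
    [0,0,-24.4,-0.17,0.288,0,0],
    [0,0,-24.4,-0.17,0.288,0,0],
    [0,0,-24.4,-0.17,0.288,0,0],
    [0,0,-24.4,-0.17,0.288,0,0],
    [0,0,-24.4,-0.17,0.288,0,0],
    [0,0,-24.4,-0.17,0.288,0,0],
    [0,0,-24.4,-0.17,0.288,0,0],
    [0,0,-24.4,-0.17,0.288,0,0],
    [0,0,-24.4,-0.17,0.288,0,0]
  ],
  "grip_force": 20
}}

```text
clock: 1.1
position: [0.4571, 0.2844, 0.2311]
ee_rot: [0.716, 0.698, -0.0, -0.0]
ft_force: [-0.5, -0.4, 0.1]
grip_width: -0.0
```

Call:
{"name": "move_arm", "arguments": {
  "moves": [
    [0,0,0,0,0,0.05,0],
    [0,0,0,0,0,0.1,0],
    [0,0,0,0,0,0.14,0],
    [0,0,0,0,0,0.163,0],
    [0,0,0,0,0,0.163,0],
    [0,0,0,0,0,0.163,0]
  ]
}}

```text
clock: 1.7
position: [0.4577, 0.2844, 0.0689]
ee_rot: [0.716, 0.698, 0.0, -0.0]
ft_force: [0.7, -0.6, -0.4]
grip_width: 0.004
```

Run:
```python
from h import *
a=cams.camera('wrist')[:,:,::-1]; b=cams.camera('side')[90:190,200:333,::-1]
cv2.imwrite('pics/w1.png',np.hstack([cv2.resize(a,(400,300)),cv2.resize(b,(400,300))]))
```

```text
(no output)
```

View pics/w1.png

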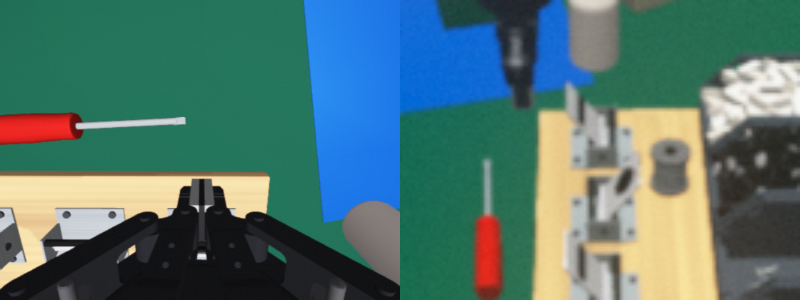

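The fingertips are in front of the leftmost tag (right half, about 520, 105, with the tag at about 575, 105), and the path is clear. I'll push gently.

Call:
{"name": "move_arm", "arguments": {
  "moves": [
    [0,0,0,0,0.01,0,0],
    [0,0,0,0,0.02,0,0],
    [0,0,0,0,0.028,0,0],
    [0,0,0,0,0.034,0,0],
    [0,0,0,0,0.04,0,0],
    [0,0,0,0,0.046,0,0],
    [0,0,0,0,0.052,0,0],
    [0,0,0,0,0.058,0,0],
    [0,0,0,0,0.063,0,0],
    [0,0,0,0,0.067,0,0]
  ]
}}

```text
clock: 2.8
position: [0.5255, 0.2813, 0.0683]
ee_rot: [0.717, 0.697, 0.0, -0.0]
ft_force: [-0.5, -0.2, 0.8]
grip_width: -0.002
```

Call:
{"name": "move_arm", "arguments": {
  "moves": [
    [0,0,0,0,0.003,0,0],
    [0,0,0,0,0.006,0,0],
    [0,0,0,0,0.009,0,0],
    [0,0,0,0,0.011,0,0],
    [0,0,0,0,0.011,0,0],
    [0,0,0,0,0.011,0,0]
  ]
}}

```text
clock: 3.4
position: [0.5359, 0.2811, 0.0683]
ee_rot: [0.717, 0.698, -0.0, -0.0]
ft_force: [0.3, -0.5, -0.1]
grip_width: 0.002
```

Run:
```python
from h import *
a=cams.camera('top')[150:240,120:240,::-1]; b=cams.camera('side')[90:190,200:333,::-1]
cv2.imwrite('pics/w2.png',np.hstack([cv2.resize(a,(400,300)),cv2.resize(b,(400,300))]))
```

```text
(no output)
```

View pics/w2.png

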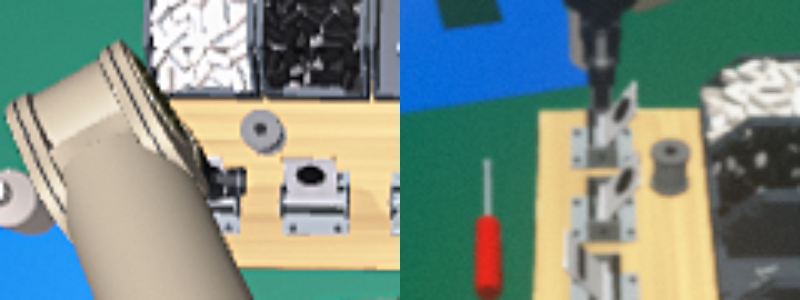

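The leftmost tag now shows its dot (right half, about 620, 105). I'll retreat and go to the rightmost tag.

Call:
{"name": "move_arm", "arguments": {
  "moves": [
    [0,0,0,0,-0.04,0,0],
    [0,0,0,0,-0.078,0,0],
    [0,0,0,0,-0.078,-0.04,0],
    [0,0,0,0,-0.078,-0.08,0],
    [0,0,0,0,-0.078,-0.12,0],
    [0,0,0,0,-0.078,-0.12,0]
  ]
}}

```text
clock: 4.1
position: [0.4602, 0.2848, 0.1943]
ee_rot: [0.717, 0.698, 0.005, 0.0]
ft_force: [0.2, 0.2, 0.8]
grip_width: -0.0
```

Call:
{"name": "move_arm", "arguments": {
  "moves": [
    [0,0,0,-0.433,0,0,0],
    [0,0,0,-0.433,0,0,0],
    [0,0,0,-0.433,0,0,0],
    [0,0,0,-0.433,0,0,0],
    [0,0,0,-0.433,0,0,0],
    [0,0,0,-0.433,0,0,0],
    [0,0,0,-0.433,0,0,0],
    [0,0,0,-0.433,0,0,0],
    [0,0,0,-0.433,0,0,0],
    [0,0,0,-0.433,0,0,0]
  ]
}}

```text
clock: 5.1
position: [0.4454, -0.1545, 0.1883]
ee_rot: [0.719, 0.695, -0.0, 0.001]
ft_force: [-0.2, 0.2, 0.8]
grip_width: 0.0
```

Call:
{"name": "move_arm", "arguments": {
  "moves": [
    [0,0,0,0.004,0,0.04,0],
    [0,0,0,0.004,0,0.08,0],
    [0,0,0,0.004,0,0.12,0],
    [0,0,0,0.004,0,0.12,0],
    [0,0,0,0.004,0,0.12,0],
    [0,0,0,0.004,0,0.12,0]
  ]
}}

```text
clock: 5.7
position: [0.4479, -0.1457, 0.0703]
ee_rot: [0.716, 0.698, 0.001, 0.001]
ft_force: [0.7, -0.6, 0.4]
grip_width: 0.003
```

Call:
{"name": "move_arm", "arguments": {
  "moves": [
    [0,0,0,0,0.01,0,0],
    [0,0,0,0,0.02,0,0],
    [0,0,0,0,0.028,0,0],
    [0,0,0,0,0.034,0,0],
    [0,0,0,0,0.04,0,0],
    [0,0,0,0,0.046,0,0],
    [0,0,0,0,0.052,0,0],
    [0,0,0,0,0.058,0,0],
    [0,0,0,0,0.063,0,0],
    [0,0,0,0,0.067,0,0]
  ]
}}

```text
clock: 6.7
position: [0.5139, -0.1475, 0.0683]
ee_rot: [0.717, 0.698, 0.0, -0.0]
ft_force: [0.1, -0.5, 1.1]
grip_width: -0.003
```

Call:
{"name": "move_arm", "arguments": {
  "moves": [
    [0,0,0,0,0.003,0,0],
    [0,0,0,0,0.006,0,0],
    [0,0,0,0,0.009,0,0],
    [0,0,0,0,0.012,0,0],
    [0,0,0,0,0.012,0,0],
    [0,0,0,0,0.012,0,0]
  ]
}}

```text
clock: 7.3
position: [0.5254, -0.1478, 0.0682]
ee_rot: [0.717, 0.697, -0.0, -0.0]
ft_force: [0.4, -0.3, 0.8]
grip_width: 0.001
```

Call:
{"name": "move_arm", "arguments": {
  "moves": [
    [0,0,0,0,-0.04,0,0],
    [0,0,0,0,-0.078,0,0],
    [0,0,0,0,-0.078,-0.04,0],
    [0,0,0,0,-0.078,-0.08,0],
    [0,0,0,0,-0.078,-0.12,0],
    [0,0,0,0,-0.078,-0.12,0],
    [0,0,0,0,-0.078,-0.12,0]
  ]
}}

```text
clock: 8.0
position: [0.4478, -0.1457, 0.1889]
ee_rot: [0.717, 0.698, 0.001, 0.0]
ft_force: [0.1, 0.6, -0.6]
grip_width: 0.004
```

Run:
```python
from h import *
a=cams.camera('top')[120:260,150:350,::-1]; b=cams.camera('side')[90:290,200:400,::-1]
cv2.imwrite('pics/w3.png',np.hstack([cv2.resize(a,(500,350)),cv2.resize(b,(300,350))]))
```

```text
(no output)
```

View pics/w3.png

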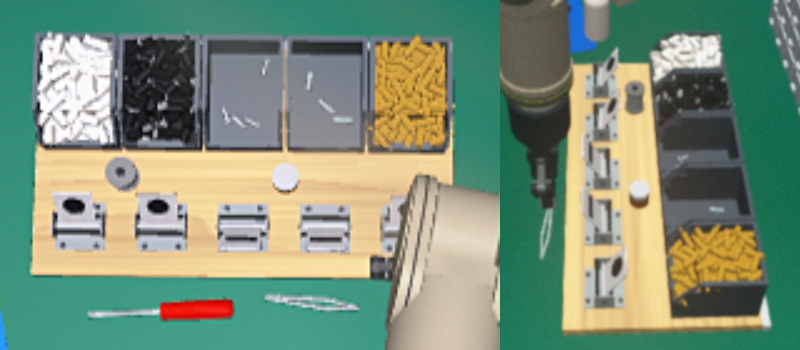

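The tags now read dot, dot, bar, bar, dot. The rightmost dot shows in the side view at about (615, 268). The loose things haven't moved and the arm is clear, so I'll hand in.

```bash
python3 -c "
from workcell import manip
print(manip.get_obs()['joint_velocities'].round(3)); print(manip.hand_in())"
```

```text
[ 0.     0.011 -0.     0.004  0.001  0.    -0.   ]
the job is handed in; nothing more can be done
None
```

I turned over the two wrong tags, in front of the connectors and standoffs bins, by pushing each slowly from the front with the closed fingertips. Then I handed the job in about 8 s into the 48 s allowed.

- **Tags:** My last pictures show dots up for connectors, capacitors and standoffs, and bars up for the two run-down bins (screws and fuses). The arm hid the standoffs tag in the top view, so I confirmed that one from the side view only.
- **Forces and clearance:** The wrist force read at the end of each move never went above about 1.3 N. The arm was clear of everything before hand-in, and the loose things near the board showed no visible movement. The cutters and multimeter were outside my last pictures, but the arm never went near them.
- **Failed checks:** None failed or disagreed. The two outer hinges measured 433 mm apart against the expected 432 mm.

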